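# Switch the ball feeder to its other chute

### The arm

A 7-joint arm with a two-finger parallel gripper is mounted at the origin on the work surface. World frame = base frame: x ahead of the robot, y to its left, z up, the work surface at z = 0. Lengths are in m, angles in rad, forces in N, time in s.
With the tool pointing down it reaches from about 0.4 to 0.875 m from the base axis. Payload 19.3 kg.
Tool frame: the origin (TCP) lies at the very end of the fingers, on their centre line; the grasp point (between the pads) lies manip.grip_point_offset behind it (manip.grip_point_offset is the distance from the TCP to the grasp point, in m); z points along the fingers, y is the direction in which the jaws open and shut (so a half turn about z gives the same grasp; the last joint's range is limited). The gripper opens to 85 mm and grips with 20 to 120 N. Pads are 22 mm wide; open, the fingers measure 114 mm over their backs; the gripper's body (76 mm by 85 mm) begins 54 mm behind the grasp point. The pads swing forward as they close: fully open they stand 13 mm farther back than shut.
Start: joints at [1.097, 0.521, -0.036, 1.599, 0.021, 1.021, -0.113], TCP at [0.246, -0.575, 0.197] pointing down, gripper open.
Joint ranges: [-2.91, 2.91], [-0.3, 2.13], [-1.5, 1.42], [0.17, 2.43], [-1.26, 4.41], [0.16, 1.93], [-2.52, 2.52]. Speed limits (rad/s): [1.89, 1.89, 2.39, 2.39, 3.01, 3.01, 3.01].

### API

Orientations are given as a unit quaternion [x, y, z, w].
In Python, from workcell import manip gives the robot as it stands.
- The arm moves only by the tool drive_tool, never from a script. Its argument "increments" is a list of rows, each an object with "rotation": the turn, a rotation vector about the tool's x, y, z each as a share of pi rad, from -1 to 1, a list of three; "translation": the shift along the tool's x, y, z each as a share of 300 mm, from -1 to 1, a list of three; "fingers": the gripper's target within -1 to 1 (fully open at 1, half-way at 0, shut at -1). In form: [{"rotation": [wx, wy, wz], "translation": [x, y, z], "fingers": fingers}, ...]. A call has 1 to 10 rows; each row shifts and turns the pose as measured when the row begins, along the tool's axes as they then stand; what a row does not reach is not made up. A row lasts 1/12 s, in which the tool goes at most 41.7 mm and 7.16 degrees, less where a joint would pass 70% of its speed; a pose out of reach is approached as far as the arm can. A call with a number of a shift or a turn outside -1 to 1 is refused whole. A call with a gripper value outside its range is refused whole. The fingers move at their own pace and stop on an object; "force" is the grip in N (left out, the last holds). Time passes only in rows, so rows that do not move let the fingers close. It gives the time, the measured TCP pose, the force and the opening at its end, in the units of the state.
- manip.get_obs(): the state, without advancing time (a new reading comes with each control period).
- manip.read_camera(name): name is "scene" or "top"; returns a dict with "image" (420x560x3 uint8, red, green, blue), "K" (3x3 intrinsics, pixels), "R" (3x3) and "t" (3): a world point X has camera coordinates R X + t. Camera axes: x right, y down, z forward; pixel columns grow to the right and rows downward; lengths in m; the calibration is good to about 2 mm. A picture is of the moment at which its call begins. There is no depth.
- manip.sign_off(): hands the job in, once; it reports no verdict.
The state is a dict: "time": time; "q": joint angles; "qd": joint speeds; "joint_torque": joint torques, N m; "tool_pos": TCP position; "tool_rot": TCP orientation; "contact_force": force on the tool from outside, world axes, zero at the start; "ft_torque": the same for the moment, N m; "width": finger opening in m.
Only numpy, scipy, OpenCV 4.12 (cv2) and the standard library are available. Lean on these libraries where they do the work, as an engineer would, in place of code of your own. Each camera call takes 0.05 s, during which the arm holds its last target. There are 200 camera calls.

### The job

The brass balls wait behind the red shutter of the ball feeder, and its blue seesaw gate leans towards one of the two chutes. First push down the raised yellow pad, so that the gate rocks over its pivot and leans to the other chute; then push the red shutter knob sideways, to the left as seen from the robot, until it is fully open, so that all three balls roll down that other chute into the container under it. Use the fingertips only: do not grasp or lift anything, do not touch the balls, and leave the containers, the loupe, the mandrel stand and the acrylic cube where they are.

Things in the scene. Friction and masses are not known exactly. Their poses are not given: they have to be found in the camera images.
- feeder: ball feeder fixed to the bench, aluminium base 205 x 250 mm. Origin on the bench under the middle of the gate; x points away from the robot (up the feed ramp), y left along the gate; turned up to 0.3 rad. Ramp: 30 mm wide, clear walls, x = 18 to 145 mm, wall tops 152 mm up at the shutter, 164 mm at the far end. A chute at each gate end (y = 75 to 145 mm either way) slopes out to a container
- gate (a joint): angle of the blue seesaw gate, a 170 mm trough, pivot 115 mm above the feeder's origin, along its x. +0.30: left (+y) end down, feeds the left chute; -0.30: right end down, feeds the right. Starts over to either side (at rest within the first second). Top-heavy (brass ball on a front stalk, top 62 mm above the pivot): past the middle it falls over by itself and stays. Under 1 N on a raised pad moves it
- left_pad (a point): centre of the top face of the gate's left yellow press pad, 46 mm (x) by 36 mm (y), 4 mm thick, standing out on the robot's side of the gate; from the pivot x = -60, y = +90, z = +12 mm at gate angle 0. About 153 mm above the bench when raised, 100 mm when down; nothing beneath it but the base
- right_pad (a point): the same for the right yellow pad (y = -90 mm)
- shutter (a joint): travel of the shutter across the ramp: 0 shut, 0.032 fully open, towards the feeder's +y. Stays where it is left; friction about 1 N; the balls pass at about 0.024
- shutter_knob (a point): centre of the red shutter knob, a block 20 mm (x) by 14 mm (y) by 40 mm tall that stands above the ramp walls (from 157 to 197 mm above the bench), 38 mm up the ramp from the gate's middle; it moves with the shutter along the feeder's y
- ball1_center (a point): centre of the first brass ball, 18 mm across, resting on the ramp behind the shutter
- ball2_center (a point): centre of the second ball, behind the first
- ball3_center (a point): centre of the third ball, behind the second
- basket: stainless basket, open box 86 x 86 x 45 mm, walls 3 mm, loose under the end of one chute, 180 mm to one side of (and 6 mm nearer the robot than) the feeder's origin; origin at the centre of its underside
- dish: green dish of the same size under the other chute; basket and dish may change places
- loupe: chrome loupe, a 35 mm wide, 30 mm tall barrel, loose; origin at the centre of its underside. Leave alone
- mandrel_stand: ring mandrel on a dark wooden foot, 84 mm wide, 150 mm tall, brass top, loose; origin at the centre of its underside. Leave alone
- card_cube: clear acrylic cube, 62 mm, holding two earring cards, loose; origin at the centre of its underside. Leave alone

How it is judged:
By the outcome, as a careful person would: the job done as asked, in the order asked, and still so for the second after the job is handed in, with the robot touching nothing.
It also fails if it takes over 38 s, if anything falls off the work surface, if the arm or the gripper's body presses on something with over 40 N, if the wrist force passes 120 N, or if a joint passes its speed limit or range.

## Working session

There is one attempt and no reset: what is moved stays moved. The work goes in short steps, Python scripts to look and compute and a tool call to move; the robot and the scene stay as the last step left them, time stands still between calls to the robot, and variables do not carry over. Pictures are saved under pics/ and viewed, about 8 in all and at most 12, crops included, and the job is handed in when it is done.

Besides the shell and the picture viewer there is one more tool, called after "Emit:" by a JSON object that holds its "name" and its "arguments", one argument or row to a line. drive_tool: Moves the arm, as the interface text tells. Its arguments: {"type":"object","properties":{"increments":{"type":"array","items":{"type":"object","properties":{"rotation":{"type":"array","items":{"type":"number"}},"translation":{"type":"array","items":{"type":"number"}},"fingers":{"type":"number"}}}},"force":{"type":"number"}},"required":["increments"]}

```bash
mkdir -p pics; cat > h.py <<'E'
import numpy as np, cv2
from workcell import manip
def cam(n,f=None):
    c=manip.read_camera(n)
    if f: cv2.imwrite(f'pics/{f}.png',c['image'][:,:,::-1])
    return c
def ray(c,u,v):
    R=np.array(c['R']);t=np.array(c['t']);d=R.T@np.linalg.inv(c['K'])@[u,v,1]
    return -R.T@t,d/np.linalg.norm(d)
def plane(c,u,v,z):
    o,d=ray(c,u,v);return o+d*(z-o[2])/d[2]
def tri(c1,p1,c2,p2):
    o1,d1=ray(c1,*p1);o2,d2=ray(c2,*p2)
    s=np.linalg.lstsq(np.c_[d1,-d2],o2-o1,rcond=None)[0]
    a,b=o1+s[0]*d1,o2+s[1]*d2
    return (a+b)/2,np.linalg.norm(a-b)
def proj(c,X):
    p=np.array(c['K'])@(np.array(c['R'])@X+np.array(c['t']));return p[:2]/p[2]
E
python3 - <<'E'
from h import *
for n in('scene','top'):
    c=cam(n,n+'0');hsv=cv2.cvtColor(c['image'],cv2.COLOR_RGB2HSV)
    print(n,ray(c,280,210))
    for nm,lo,hi in(('yellow',(22,140,90),(34,255,255)),('red',(0,150,80),(6,255,255)),('red2',(173,150,80),(180,255,255)),('blue',(100,130,60),(125,255,255)),('green',(40,80,40),(85,255,255))):
        m=cv2.inRange(hsv,lo,hi);k,l,s,ce=cv2.connectedComponentsWithStats(m)
        print(nm,[(s[i].tolist(),ce[i].round(1).tolist()) for i in range(1,k) if s[i,4]>25])
o=manip.get_obs();print(o)
print(manip.grip_point_offset)
E
```

```text
scene (array([1.25389561, 0.11277266, 0.85193824]), array([-0.66306272, -0.08190682, -0.74406929]))
yellow [([243, 169, 13, 12, 122], [248.7, 175.0]), ([309, 187, 10, 12, 93], [313.7, 191.8])]
red [([10, 275, 13, 49, 222], [17.6, 297.5])]
red2 []
blue [([485, 10, 41, 64, 745], [502.5, 41.9]), ([245, 183, 31, 20, 435], [260.8, 192.6]), ([282, 188, 31, 27, 417], [296.7, 200.3])]
green [([330, 209, 33, 34, 941], [346.8, 226.4])]
top (array([0.44332648, 0.01692293, 1.20025195]), array([ 0.11067884, -0.01883859, -0.99367767]))
yellow [([297, 219, 16, 21, 305], [304.3, 229.3]), ([223, 223, 15, 20, 269], [229.9, 233.0])]
red [([2, 78, 20, 18, 314], [11.8, 86.2]), ([484, 89, 36, 48, 202], [501.4, 113.9]), ([264, 182, 6, 9, 46], [266.4, 186.2])]
red2 []
blue [([30, 83, 19, 17, 268], [39.1, 90.8]), ([229, 197, 76, 30, 1380], [269.9, 209.3])]
green [([178, 198, 35, 36, 987], [194.9, 216.6])]
{'time': 0.1, 'q': array([ 1.09680234,  0.52196535, -0.03631637,  1.59990948,  0.02116317,
        1.02110896, -0.11284007]), 'qd': array([-0.0005272 , -0.00063979,  0.00065222, -0.00089497,  0.00193355,
        0.0005266 , -0.00064554]), 'joint_torque': array([ 2.41540169e-03, -9.28490710e+01,  1.98342539e+00, -3.70531869e+01,
        1.80992077e-02,  5.39542103e-03, -8.84681810e-06]), 'tool_pos': array([ 0.24541466, -0.57445198,  0.19619147]), 'tool_rot': array([ 9.79695902e-01,  2.00488618e-01, -1.22463981e-04, -4.88840143e-04]), 'contact_force': array([ 0.41642953, -0.2400819 , -1.04050809]), 'ft_torque': array([ 0.00160583, -0.02876745, -0.00125049]), 'width': 0.08516216515251412}
0.0187
```

View pics/scene0.png

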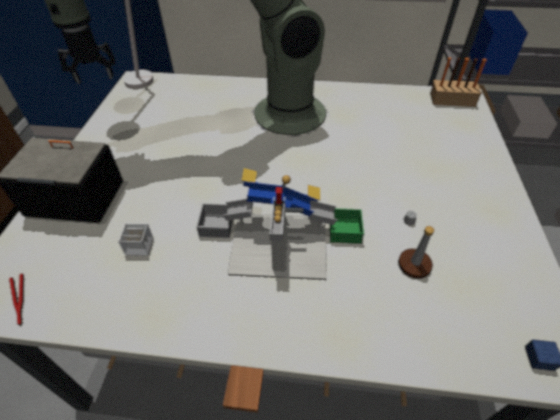

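View pics/top0.png

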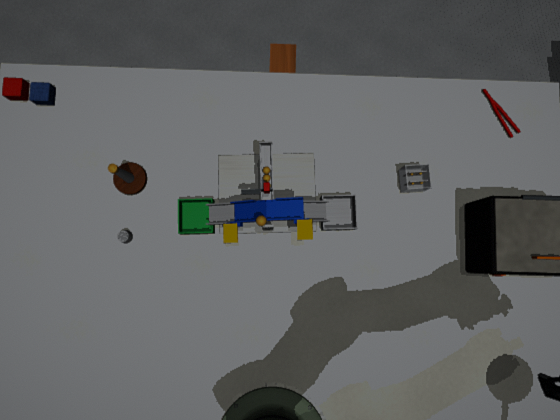

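```bash
python3 - <<'E'
from h import *
s=cam('scene');t=cam('top')
big=cv2.resize(s['image'][150:270,180:380],None,fx=4,fy=4,interpolation=cv2.INTER_CUBIC)
big=cv2.convertScaleAbs(big,alpha=1.3)
tb=cv2.convertScaleAbs(cv2.resize(t['image'][130:250,170:370],None,fx=3,fy=3,interpolation=cv2.INTER_CUBIC),alpha=1.3)
cv2.imwrite('pics/big.png',big[:,:,::-1]);
hs=cv2.cvtColor(s['image'],cv2.COLOR_RGB2HSV)
m=((hs[...,0]<8)|(hs[...,0]>168))&(hs[...,1]>110)&(hs[...,2]>50)
ys,xs=np.nonzero(m[170:215,260:300]);print('red scene',xs.min()+260,xs.max()+260,ys.min()+170,ys.max()+170,xs.mean()+260,ys.mean()+170)
R=tri(s,(248.7,175),t,(304.3,229.3));L=tri(s,(313.7,191.8),t,(229.9,233.0))
K=tri(s,(xs.mean()+260,ys.mean()+170),t,(266.4,186.2))
print('R',R,'L',L,'K',K)
d=L[0]-R[0];print('yaw',np.arctan2(-d[0],d[1]),np.linalg.norm(d))
print('knob top by plane',plane(t,266.4,186.2,.197))
# gate blue ends in top + base
E
```

```text
red scene 276 282 187 204 278.54545454545456 194.75
R (array([ 0.51789339, -0.05933498,  0.15340168]), np.float64(0.0008474060360615227)) L (array([0.50774995, 0.11275373, 0.09920991]), np.float64(0.00016502845711327134)) K (array([0.60871948, 0.02956534, 0.18198997]), np.float64(0.0008102118163751835))
yaw 0.058874984419606084 0.1807046300920642
knob top by plane [0.60632968 0.02898276 0.197     ]
```

View pics/big.png

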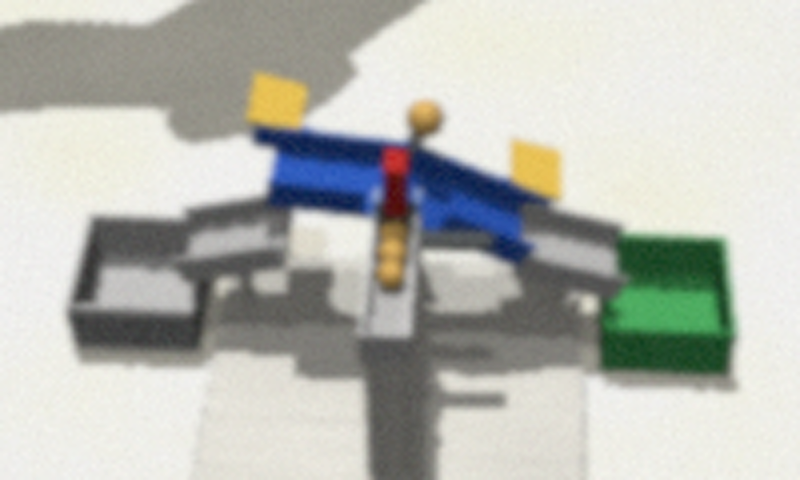

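The right pad is raised (z = 0.153) and the gate leans left towards the green dish. Knob at (0.609, 0.030), feeder yaw about 0.06. The heights match the text. First step: shut the fingers and square the tool to the feeder.

Emit:
{"name": "drive_tool", "arguments": {
  "increments": [
    {"rotation": [0,0,0.037],"translation": [0,0,-0.03],"fingers": -1},
    {"rotation": [0,0,0.037],"translation": [0,0,-0.03],"fingers": -1},
    {"rotation": [0,0,0.036],"translation": [0,0,-0.03],"fingers": -1},
    {"rotation": [0,0,0],"translation": [0,0,0],"fingers": -1}
  ],
  "force": 40
}}

```text
time: 0.53
tool_pos: [0.2449, -0.5739, 0.223]
tool_rot: [1.0, 0.022, -0.001, -0.002]
contact_force: [-0.7, 0.1, 0.4]
width: 0.0385
```

```bash
cat > go.py <<'E'
import sys
from h import *
from scipy.spatial.transform import Rotation as Ro
o=manip.get_obs();R=Ro.from_quat(o['tool_rot'])
X=np.array([float(a) for a in sys.argv[1:4]])
print(o['time'],o['tool_pos'],o['width'],'F',o['contact_force'],'yaw',np.arctan2(*R.as_matrix()[[1,0],0]),'share',R.inv().apply(X-o['tool_pos'])/.3)
E
python3 go.py .516 -.061 .21
```

```text
0.5333 [ 0.24485351 -0.57393303  0.2229833 ] 0.03854514413652354 F [-0.66637003  0.13421873  0.44932797] yaw 0.04379487629031798 share [ 0.97785872 -1.66842008  0.04764325]
```

Emit:
{"name": "drive_tool", "arguments": {
  "increments": [
    {"translation": [0.06,-0.103,0],"rotation": [0,0,0],"fingers": -1},
    {"translation": [0.06,-0.103,0],"rotation": [0,0,0],"fingers": -1},
    {"translation": [0.06,-0.103,0],"rotation": [0,0,0],"fingers": -1},
    {"translation": [0.06,-0.103,0],"rotation": [0,0,0],"fingers": -1},
    {"translation": [0.06,-0.103,0],"rotation": [0,0,0],"fingers": -1},
    {"translation": [0.06,-0.103,0],"rotation": [0,0,0],"fingers": -1},
    {"translation": [0.06,-0.103,0],"rotation": [0,0,0],"fingers": -1},
    {"translation": [0.06,-0.103,0],"rotation": [0,0,0],"fingers": -1},
    {"translation": [0.06,-0.103,0],"rotation": [0,0,0],"fingers": -1},
    {"translation": [0.06,-0.103,0],"rotation": [0,0,0],"fingers": -1}
  ]
}}

```text
time: 1.37
tool_pos: [0.4059, -0.2462, 0.2179]
tool_rot: [0.999, 0.038, -0.003, -0.0]
contact_force: [1.5, 0.2, 0.9]
width: 0.0
```

```bash
python3 go.py .516 -.061 .21
```

```text
1.3667 [ 0.40590138 -0.24615114  0.21790172] 1.0080018434382976e-05 F [1.50646349 0.15397667 0.93555569] yaw 0.07684089684056301 share [ 0.41344567 -0.58715417  0.02431921]
```

Emit:
{"name": "drive_tool", "arguments": {
  "increments": [
    {"translation": [0.069,-0.098,0],"rotation": [0,0,0],"fingers": -1},
    {"translation": [0.069,-0.098,0],"rotation": [0,0,0],"fingers": -1},
    {"translation": [0.069,-0.098,0],"rotation": [0,0,0],"fingers": -1},
    {"translation": [0.069,-0.098,0],"rotation": [0,0,0],"fingers": -1},
    {"translation": [0.069,-0.098,0],"rotation": [0,0,0],"fingers": -1},
    {"translation": [0.069,-0.098,0],"rotation": [0,0,0],"fingers": -1},
    {"translation": [0,0,0],"rotation": [0,0,0],"fingers": -1}
  ]
}}

```text
time: 1.95
tool_pos: [0.5186, -0.0417, 0.2152]
tool_rot: [0.998, 0.058, -0.003, -0.001]
contact_force: [-0.1, 0.9, -1.6]
width: 0.0002
```

```bash
python3 go.py .516 -.061 .11
```

```text
1.95 [ 0.51857094 -0.0416954   0.21524843] 0.00018757913120198336 F [-0.10630934  0.94212391 -1.59875496] yaw 0.1162807261263908 share [-0.01422264  0.06377683  0.35074888]
```

Emit:
{"name": "drive_tool", "arguments": {
  "increments": [
    {"translation": [-0.014,0.064,0.05],"rotation": [0,0,0.018],"fingers": -1},
    {"translation": [0,0,0.05],"rotation": [0,0,0],"fingers": -1},
    {"translation": [0,0,0],"rotation": [0,0,0],"fingers": -1},
    {"translation": [0,0,0],"rotation": [0,0,0],"fingers": -1}
  ]
}}

```text
time: 2.28
tool_pos: [0.5172, -0.0578, 0.183]
tool_rot: [0.999, 0.04, -0.003, -0.001]
contact_force: [0.2, -0.6, 1.4]
width: -0.0004
```

```bash
python3 go.py .516 -.061 .11
```

```text
2.2833 [ 0.51724017 -0.0578247   0.18304676] -0.00037904907799330524 F [ 0.21497228 -0.64380069  1.38972223] yaw 0.08014480948178632 share [-0.00368582  0.01098745  0.24347855]
```

Emit:
{"name": "drive_tool", "arguments": {
  "increments": [
    {"translation": [0,0.01,0.04],"rotation": [0,0,0.006],"fingers": -1},
    {"translation": [0,0,0.04],"rotation": [0,0,0],"fingers": -1},
    {"translation": [0,0,0.04],"rotation": [0,0,0],"fingers": -1},
    {"translation": [0,0,0.04],"rotation": [0,0,0],"fingers": -1},
    {"translation": [0,0,0.04],"rotation": [0,0,0],"fingers": -1},
    {"translation": [0,0,0.04],"rotation": [0,0,0],"fingers": -1},
    {"translation": [0,0,0.02],"rotation": [0,0,0],"fingers": -1},
    {"translation": [0,0,0],"rotation": [0,0,0],"fingers": -1}
  ]
}}

```text
time: 2.95
tool_pos: [0.5194, -0.061, 0.1071]
tool_rot: [0.999, 0.039, 0.0, -0.001]
contact_force: [0.3, 0.3, 0.1]
width: -0.0001
```

```bash
python3 go.py .516 -.061 .11
```

```text
2.95 [ 0.51936451 -0.06098259  0.10710182] -9.466534748766244e-05 F [0.30082122 0.27380163 0.08064696] yaw 0.07712868085482377 share [-0.01117849 -0.00083263 -0.00966724]
```

Emit:
{"name": "drive_tool", "arguments": {
  "increments": [
    {"translation": [0,0,-0.08],"rotation": [0,0,0],"fingers": -1},
    {"translation": [0,0,-0.08],"rotation": [0,0,0],"fingers": -1},
    {"translation": [0,0,-0.08],"rotation": [0,0,0],"fingers": -1},
    {"translation": [0,0,-0.08],"rotation": [0,0,0],"fingers": -1},
    {"translation": [0,0,-0.08],"rotation": [0,0,0],"fingers": -1},
    {"translation": [0,0,0],"rotation": [0,0,0.006],"fingers": -1},
    {"translation": [0,0,0],"rotation": [0,0,0],"fingers": -1}
  ]
}}

```text
time: 3.53
tool_pos: [0.5194, -0.0611, 0.238]
tool_rot: [0.999, 0.032, 0.002, -0.002]
contact_force: [0.5, -0.6, -0.6]
width: -0.0003
```

```bash
python3 - <<'E'
from h import *
s=cam('scene')
cv2.imwrite('pics/b2.png',cv2.convertScaleAbs(cv2.resize(s['image'][150:270,180:380],None,fx=4,fy=4,interpolation=cv2.INTER_CUBIC),alpha=1.3)[:,:,::-1])
E
python3 go.py .612 -.024 .23
```

```text
3.5833 [ 0.51965272 -0.06108675  0.23812796] 2.3431356540935552e-05 F [0.23400908 0.7071572  1.34013026] yaw 0.06586403548671746 share [ 0.31518762 -0.1030109   0.02859836]
```

View pics/b2.png

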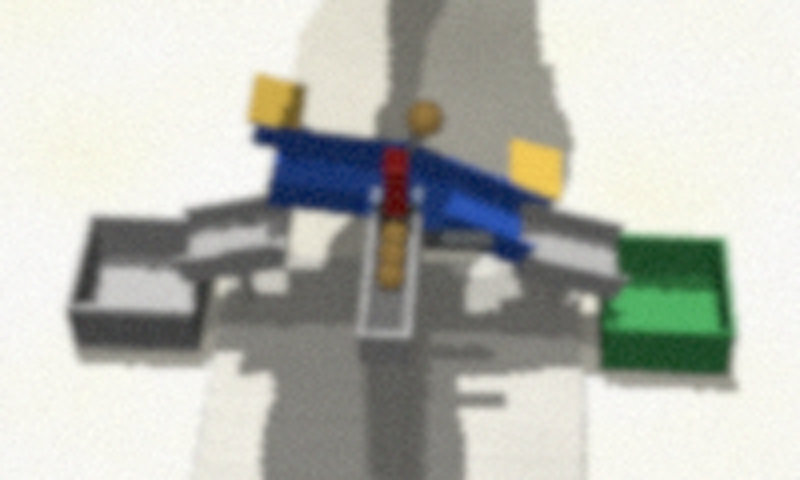

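The gate still leans left: the right pad at crop (275,100) hasn't changed. I need to see where the fingertip really is.

```bash
python3 - <<'E'
from h import *
s=cam('scene');t=cam('top');p=manip.get_obs()['tool_pos']
ims=[]
for c in(s,t):
    im=c['image'].copy();u,v=proj(c,p).round().astype(int);print(u,v)
    im=im[v-90:v+90,u-90:u+90];im=cv2.resize(im,(400,400),interpolation=cv2.INTER_CUBIC)
    im=cv2.convertScaleAbs(im,alpha=1.4);cv2.circle(im,(200,200),6,(255,0,255),1);ims.append(im)
cv2.imwrite('pics/tcp.png',np.hstack(ims)[:,:,::-1])
E
```

```text
246 151
308 226
```

View pics/tcp.png

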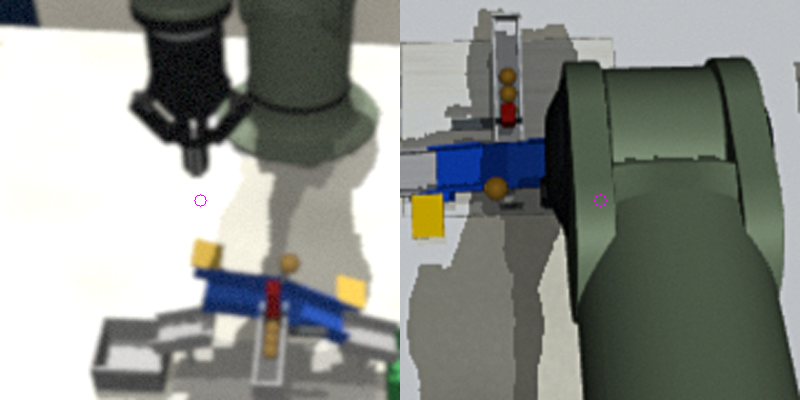

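```bash
python3 - <<'E'
from h import *
s=cam('scene');t=cam('top')
p0=np.array([.2454,-.5745,.1962])
print('start proj',proj(s,p0),proj(t,p0))
for z in (.23,.238,.26,.28,.3): print(z,plane(s,244.6,139.5,z))
a=cv2.imread('pics/scene0.png')[20:120,30:150];b=cv2.imread('pics/top0.png')[340:420,480:560]
cv2.imwrite('pics/st.png',cv2.convertScaleAbs(np.hstack([cv2.resize(a,(480,400)),cv2.resize(b,(320,320)).copy() if 0 else cv2.copyMakeBorder(cv2.resize(b,(320,320)),0,80,0,0,0)]),alpha=2))
E
```

```text
start proj [100.89704644  94.23666416] [546.05357797 363.4557813 ]
0.23 [ 0.46791612 -0.07392711  0.23      ]
0.238 [ 0.47802619 -0.07152559  0.238     ]
0.26 [ 0.50582886 -0.0649214   0.26      ]
0.28 [ 0.53110403 -0.0589176   0.28      ]
0.3 [ 0.55637919 -0.0529138   0.3       ]
```

View pics/st.png

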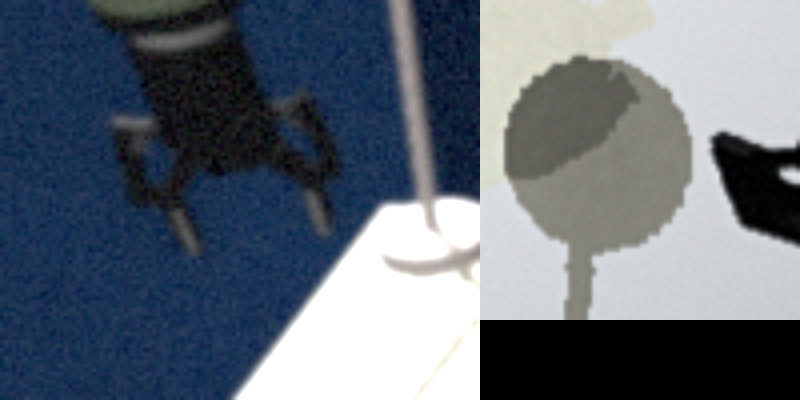

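```bash
python3 - <<'E'
from h import *
s=cam('scene');t=cam('top')
print('base',proj(s,[0,0,0]),proj(t,[0,0,0]),'base plane of scene pixel',plane(s,290,112,0.03))
# offset d from two tip sightings: start (tip 13mm back, open) and now
A=[];b=[]
for (u,v),p in(((94.4,80.2),[.2454,-.5745,.2092]),((244.6,139.5),[.5197,-.0611,.2381])):
    o,d=ray(s,u,v);P=np.eye(3)-np.outer(d,d);A.append(P);b.append(P@(o-p))
x,r,_,sv=np.linalg.lstsq(np.vstack(A),np.hstack(b),rcond=None);print('d',x,'res',np.hstack(b)-np.vstack(A)@x,sv)
for z in(.2,.22,.25,.28):print(z,plane(s,94.4,80.2,z))
E
```

```text
base [289.98263844 113.01492705] [271.10081438 442.95697023] base plane of scene pixel [0.03769702 0.00340433 0.03      ]
d [0.00785633 0.00151614 0.03956743] res [-0.00024815  0.00011751  0.00027832  0.00024815 -0.00011751 -0.00027832] [1.41421356 1.39058035 0.25746122]
0.2 [ 0.17158525 -0.62864359  0.2       ]
0.22 [ 0.2047881 -0.6058986  0.22     ]
0.25 [ 0.25459237 -0.57178113  0.25      ]
0.28 [ 0.30439665 -0.53766365  0.28      ]
```

```bash
python3 go.py .52 -.30 .238
```

```text
3.8833 [ 0.51862393 -0.06105738  0.23566129] 8.260352042735297e-05 F [ 0.45935904 -0.39773314 -0.27777758] yaw 0.06554247041726304 share [-0.04759179  0.79503324 -0.01058555]
```

Two sightings agree that the real fingertip is about 35–40 mm above the reported TCP. The first push therefore stopped near 0.14, short of the middle. I'll press again, lower, and check.

Emit:
{"name": "drive_tool", "arguments": {
  "increments": [
    {"translation": [0,0,0.08],"rotation": [0,0,0],"fingers": -1},
    {"translation": [0,0,0.08],"rotation": [0,0,0],"fingers": -1},
    {"translation": [0,0,0.08],"rotation": [0,0,0],"fingers": -1},
    {"translation": [0,0,0.06],"rotation": [0,0,0],"fingers": -1},
    {"translation": [0,0,0.06],"rotation": [0,0,0],"fingers": -1},
    {"translation": [0,0,0.06],"rotation": [0,0,0],"fingers": -1},
    {"translation": [0,0,0.05],"rotation": [0,0,0],"fingers": -1},
    {"translation": [0,0,0.04],"rotation": [0,0,0],"fingers": -1},
    {"translation": [0,0,0],"rotation": [0,0,0],"fingers": -1}
  ]
}}

```text
time: 4.63
tool_pos: [0.517, -0.06, 0.0729]
tool_rot: [0.999, 0.034, -0.002, -0.002]
contact_force: [-0.2, -0.1, -0.4]
width: -0.0
```

```bash
python3 - <<'E'
from h import *
s=cam('scene')
cv2.imwrite('pics/b3.png',cv2.convertScaleAbs(cv2.resize(s['image'][110:260,180:380],None,fx=4,fy=4,interpolation=cv2.INTER_CUBIC),alpha=1.3)[:,:,::-1])
E
python3 go.py .52 -.061 .07
```

```text
4.6833 [ 0.51738885 -0.06000802  0.07391069] 0.0001760073591442658 F [-0.32790792  0.80619004 -0.3594432 ] yaw 0.06794640996655371 share [0.00850711 0.00395069 0.01298613]
```

View pics/b3.png

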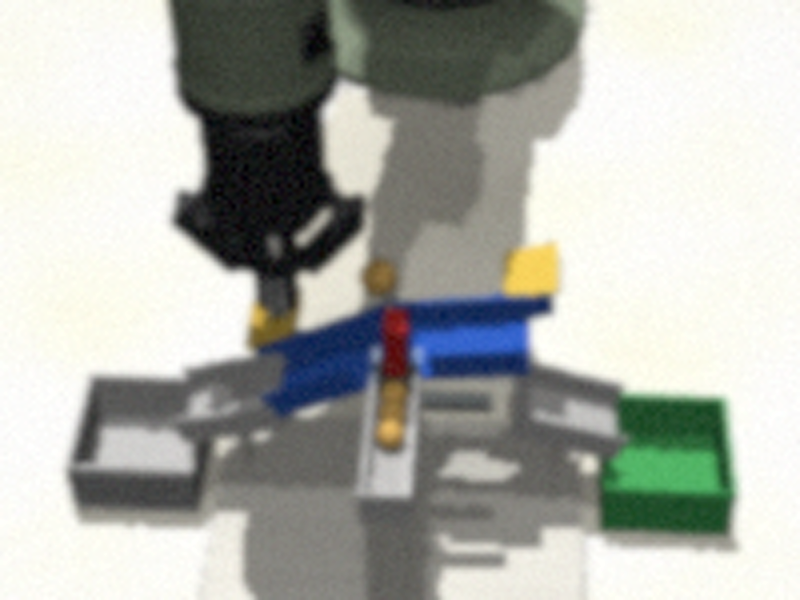

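The gate has rocked over and leans right: left pad up at crop (530,270), tip just above the right pad at (278,308). Lift off next.

Emit:
{"name": "drive_tool", "arguments": {
  "increments": [
    {"translation": [0,0,-0.08],"rotation": [0,0,0],"fingers": -1},
    {"translation": [0,0,-0.08],"rotation": [0,0,0],"fingers": -1},
    {"translation": [0,0,-0.08],"rotation": [0,0,0],"fingers": -1},
    {"translation": [0,0,-0.08],"rotation": [0,0,0],"fingers": -1},
    {"translation": [0,0,-0.08],"rotation": [0,0,0],"fingers": -1},
    {"translation": [0,0,-0.04],"rotation": [0,0,0],"fingers": -1},
    {"translation": [0,0,0],"rotation": [0,0,0],"fingers": -1}
  ]
}}

```text
time: 5.27
tool_pos: [0.5175, -0.06, 0.216]
tool_rot: [0.999, 0.035, -0.002, -0.003]
contact_force: [-0.1, -0.5, 0.2]
width: 0.0003
```

```bash
python3 - <<'E'
from h import *
s=cam('scene');A=[];b=[]
for (u,v),p in(((94.4,80.2),[.2454,-.5745,.2092]),((244.6,139.5),[.5197,-.0611,.2381]),((249.7,187.5),[.5174,-.06,.0739])):
    o,d=ray(s,u,v);P=np.eye(3)-np.outer(d,d);A.append(P);b.append(P@(o-p))
x,r,_,sv=np.linalg.lstsq(np.vstack(A),np.hstack(b),rcond=None);print('d',x,'rms',r)
E
python3 go.py .607 -.028 .20
```

```text
d [0.00702577 0.00126567 0.03926552] rms [6.9908118e-07]
5.3167 [ 0.51735792 -0.06013236  0.21509048] 9.366372419076499e-05 F [-0.52571947 -0.56438034  0.56403302] yaw 0.06941120504834536 share [ 0.30573186 -0.08585143  0.04945199]
```

Emit:
{"name": "drive_tool", "arguments": {
  "increments": [
    {"translation": [0.075,-0.02,0],"rotation": [0,0,0],"fingers": -1},
    {"translation": [0.075,-0.02,0],"rotation": [0,0,0],"fingers": -1},
    {"translation": [0.075,-0.02,0],"rotation": [0,0,0],"fingers": -1},
    {"translation": [0.07,-0.02,0],"rotation": [0,0,0],"fingers": -1},
    {"translation": [0,0,0],"rotation": [0,0,0],"fingers": -1},
    {"translation": [0,0,0],"rotation": [0,0,0],"fingers": -1}
  ]
}}

```text
time: 5.82
tool_pos: [0.6053, -0.0294, 0.2123]
tool_rot: [0.999, 0.034, -0.004, -0.002]
contact_force: [-0.9, -0.3, 0.1]
width: 0.0002
```

```bash
python3 go.py .605 -.028 .138
```

```text
5.8167 [ 0.60531757 -0.02937682  0.21225424] 0.00019883498274072173 F [-0.87919405 -0.29169427  0.08751479] yaw 0.06853820441906353 share [ 0.0011433 -0.0033516  0.2475336]
```

Emit:
{"name": "drive_tool", "arguments": {
  "increments": [
    {"translation": [0,0,0.07],"rotation": [0,0,0],"fingers": -1},
    {"translation": [0,0,0.07],"rotation": [0,0,0],"fingers": -1},
    {"translation": [0,0,0.06],"rotation": [0,0,0],"fingers": -1},
    {"translation": [0,0,0.05],"rotation": [0,0,0],"fingers": -1},
    {"translation": [0,0,0],"rotation": [0,0,0],"fingers": -1}
  ]
}}

```text
time: 6.23
tool_pos: [0.6015, -0.0299, 0.1328]
tool_rot: [0.999, 0.034, -0.005, -0.002]
contact_force: [-0.6, 1.0, 0.1]
width: -0.0004
```

```bash
python3 - <<'E'
from h import *
s=cam('scene')
cv2.imwrite('pics/b4.png',cv2.convertScaleAbs(cv2.resize(s['image'][110:260,180:380],None,fx=4,fy=4,interpolation=cv2.INTER_CUBIC),alpha=1.3)[:,:,::-1])
E
python3 go.py .605 .037 .138
```

```text
6.2833 [ 0.60208838 -0.02995922  0.13423051] 9.790782476284547e-05 F [-0.98259503 -0.06912984  0.73833644] yaw 0.06839856919706601 share [ 0.02482426 -0.22207415 -0.0116609 ]
```

View pics/b4.png

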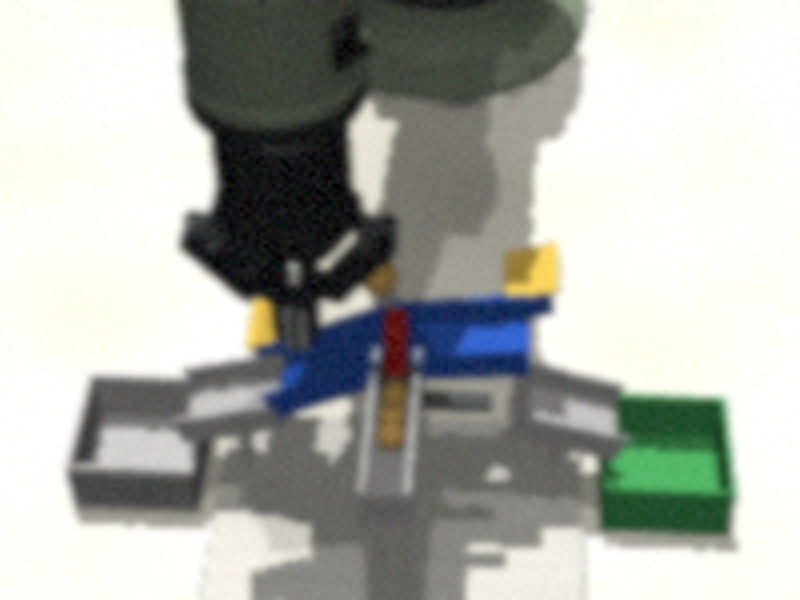

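Emit:
{"name": "drive_tool", "arguments": {
  "increments": [
    {"translation": [0.005,-0.03,0],"rotation": [0,0,0],"fingers": -1},
    {"translation": [0.005,-0.03,0],"rotation": [0,0,0],"fingers": -1},
    {"translation": [0,-0.03,0],"rotation": [0,0,0],"fingers": -1},
    {"translation": [0,-0.03,0],"rotation": [0,0,0],"fingers": -1},
    {"translation": [0,-0.03,0],"rotation": [0,0,0],"fingers": -1},
    {"translation": [0,-0.03,0],"rotation": [0,0,0],"fingers": -1},
    {"translation": [0,-0.03,0],"rotation": [0,0,0],"fingers": -1},
    {"translation": [0,0,0],"rotation": [0,0,0],"fingers": -1}
  ]
}}

```text
time: 6.95
tool_pos: [0.6016, 0.0409, 0.1393]
tool_rot: [0.999, 0.035, -0.002, -0.003]
contact_force: [1.1, -0.4, -1.0]
width: 0.0002
```

```bash
python3 - <<'E'
from h import *
s=cam('scene')
cv2.imwrite('pics/b5.png',cv2.convertScaleAbs(cv2.resize(s['image'][110:260,180:380],None,fx=4,fy=4,interpolation=cv2.INTER_CUBIC),alpha=1.3)[:,:,::-1])
E
python3 go.py .602 .043 .138
```

```text
7.0 [0.60172631 0.03996338 0.1392533 ] -8.481515842638188e-05 F [0.10840153 0.63850008 1.02917001] yaw 0.06887995556817443 share [ 0.00162236 -0.01001453  0.00422119]
```

View pics/b5.png

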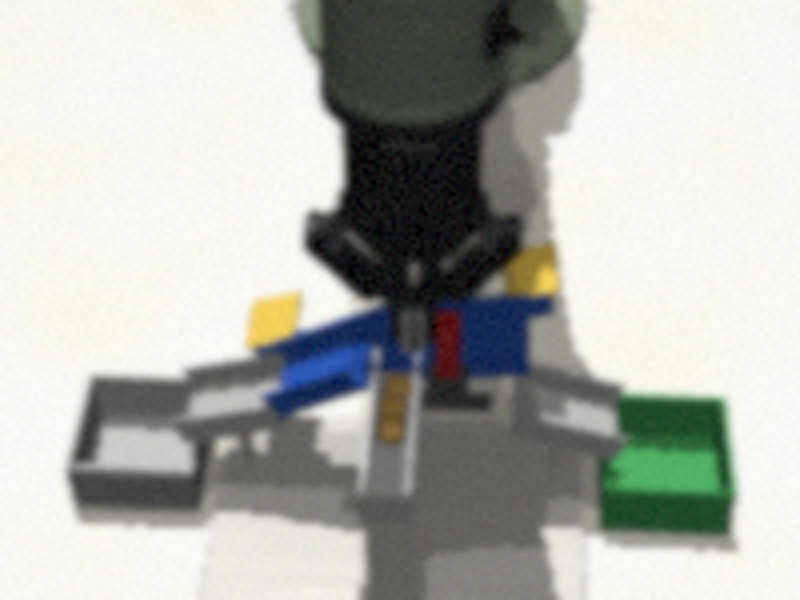

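Emit:
{"name": "drive_tool", "arguments": {
  "increments": [
    {"translation": [0,-0.012,0],"rotation": [0,0,0],"fingers": -1},
    {"translation": [0,-0.012,0],"rotation": [0,0,0],"fingers": -1},
    {"translation": [0,0,0],"rotation": [0,0,0],"fingers": -1}
  ]
}}

```text
time: 7.25
tool_pos: [0.6017, 0.0397, 0.1393]
tool_rot: [0.999, 0.032, -0.002, 0.002]
contact_force: [-0.1, 0.8, -0.6]
width: -0.0001
```

```bash
cat > knob.py <<'E'
from h import *
s=cam('scene');hs=cv2.cvtColor(s['image'],cv2.COLOR_RGB2HSV)
m=((hs[...,0]<8)|(hs[...,0]>168))&(hs[...,1]>110)&(hs[...,2]>40)
ys,xs=np.nonzero(m[170:215,260:310]);u=xs.mean()+260;print('knob px',u,'y span',ys.min()+170,ys.max()+170)
k=np.array([.6087,.0296,.182])
for q in(0,.024,.028,.032): print(q,proj(s,k+q*np.array([-.059,.998,0])))
E
python3 knob.py; python3 go.py .602 .043 .138
```

```text
knob px 291.4418604651163 y span 188 204
0 [278.39108198 194.74298201]
0.024 [288.43933475 195.09346841]
0.028 [290.11686345 195.15198117]
0.032 [291.79519938 195.21052209]
7.3 [0.60167993 0.03992878 0.13931755] -0.0002847641938708788 F [-0.26848175 -0.61115811 -1.79531907] yaw 0.0631035981136274 share [ 0.00172851 -0.01016212  0.004356  ]
```

Emit:
{"name": "drive_tool", "arguments": {
  "increments": [
    {"translation": [0,-0.025,0],"rotation": [0,0,0],"fingers": -1},
    {"translation": [0,-0.025,0],"rotation": [0,0,0],"fingers": -1}
  ]
}}

```text
time: 7.47
tool_pos: [0.6014, 0.0419, 0.1395]
tool_rot: [1.0, 0.027, -0.002, 0.008]
contact_force: [0.5, -49.1, 8.9]
width: 0.0001
```

```bash
python3 knob.py | head -1; python3 go.py .602 .043 .138
```

```text
knob px 291.5113636363636 y span 188 204
7.5167 [0.60141931 0.04161509 0.13948416] -7.061167788572553e-05 F [  1.39791452 -43.08930019   6.54446022] yaw 0.05275932156419791 share [ 0.00220142 -0.00459509  0.00485502]
```

It is against the end stop (firm reaction, knob at the 32 mm pixel). Back off to the right, then lift clear.

Emit:
{"name": "drive_tool", "arguments": {
  "increments": [
    {"translation": [0,0.03,0],"rotation": [0,0,0],"fingers": -1},
    {"translation": [0,0.03,0],"rotation": [0,0,0],"fingers": -1},
    {"translation": [0,0.0,-0.08],"rotation": [0,0,0],"fingers": -1},
    {"translation": [0,0,-0.1],"rotation": [0,0,0],"fingers": -1},
    {"translation": [0,0,-0.1],"rotation": [0,0,0],"fingers": -1},
    {"translation": [-0.08,0.06,-0.06],"rotation": [0,0,0],"fingers": -1},
    {"translation": [-0.08,0.06,0],"rotation": [0,0,0],"fingers": -1},
    {"translation": [-0.08,0.06,0],"rotation": [0,0,0],"fingers": -1},
    {"translation": [-0.08,0.06,0],"rotation": [0,0,0],"fingers": -1},
    {"translation": [0,0,0],"rotation": [0,0,0],"fingers": -1}
  ]
}}

```text
time: 8.35
tool_pos: [0.5072, -0.0537, 0.2475]
tool_rot: [1.0, 0.027, -0.003, 0.008]
contact_force: [-0.0, -0.8, 1.3]
width: -0.0001
```

Emit:
{"name": "drive_tool", "arguments": {
  "increments": [
    {"translation": [0,0.1,0],"rotation": [0,0,0],"fingers": -1},
    {"translation": [0,0.1,0],"rotation": [0,0,0],"fingers": -1},
    {"translation": [0,0.1,0],"rotation": [0,0,0],"fingers": -1},
    {"translation": [0,0.1,0],"rotation": [0,0,0],"fingers": -1},
    {"translation": [0,0.1,0],"rotation": [0,0,0],"fingers": -1},
    {"translation": [0,0.1,0],"rotation": [0,0,0],"fingers": -1},
    {"translation": [0,0,0],"rotation": [0,0,0],"fingers": -1},
    {"translation": [0,0,0],"rotation": [0,0,0],"fingers": -1}
  ]
}}

```text
time: 9.02
tool_pos: [0.5176, -0.2382, 0.2515]
tool_rot: [1.0, 0.029, 0.0, 0.005]
contact_force: [-0.1, 1.0, 0.1]
width: 0.0002
```

```bash
python3 - <<'E'
from h import *
a=cam('scene')['image'][150:250,180:390];b=cam('top')['image'][130:250,100:450]
im=np.vstack([cv2.resize(a,(800,380)),cv2.resize(b,(800,220))[:220]])
cv2.imwrite('pics/end.png',cv2.convertScaleAbs(im,alpha=1.3)[:,:,::-1])
E
python3 knob.py|head -1; python3 go.py .5 0 .3
```

```text
knob px 291.5061728395062 y span 187 204
9.1667 [ 0.51763185 -0.23684023  0.25163353] -0.00022231533509337945 F [-0.2006385   0.40863598 -0.27110759] yaw 0.060179957381256824 share [-0.01119024 -0.78987909 -0.16932598]
```

View pics/end.png

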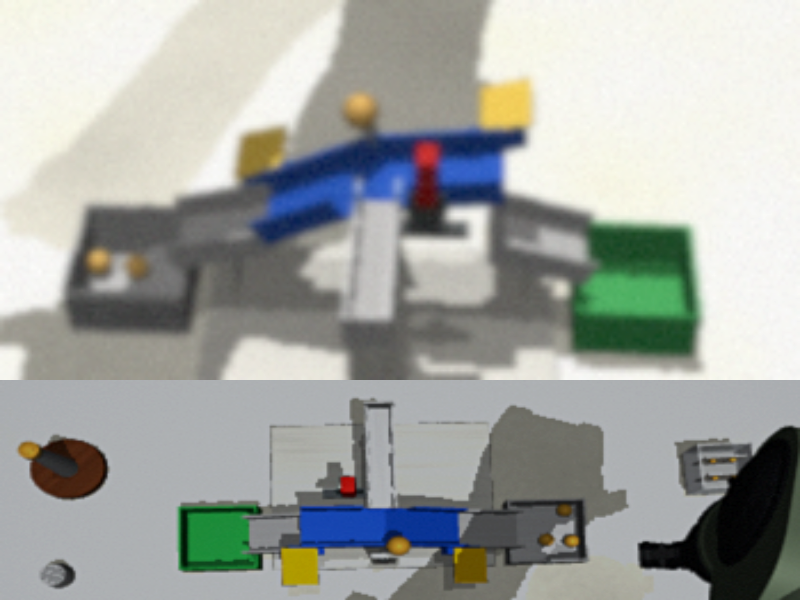

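The top view shows three balls in the basket, an empty ramp, the gate leaning right and the shutter open. Handing in.

```bash
python3 -c "
from workcell import manip
print(manip.sign_off())"
```

```text
the job is handed in; nothing more can be done
None
```

The job is done and handed in at about 9.2 s. I pushed the raised right pad down, so the gate leans right. I then pushed the red knob left to its end stop, and all three balls rolled into the steel basket.

**Last checks:** The final two views show three balls in the basket and the ramp and green dish empty. The gate leans right, and the knob is at the pixel position for about 31–32 mm of travel. The containers, loupe, mandrel stand and cube look unmoved by eye; I did not measure them. The arm stands clear, with contact force near zero.

**What disagreed:**
- **First press failed:** The first press on the pad did not rock the gate over. The images put the real fingertip about 39 mm above the reported TCP, so I corrected for that and pressed again. The shutter was still shut at that point.
- **Force at the stop:** The final push against the shutter's end stop read about 49 N at the fingertips. That is above the 40 N set for the arm or gripper body, which this push did not use, and below the 120 N wrist limit.

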